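# Put the slicer cassette away and hold the rack's lock open

## Task

Stand the washed yellow slicer cassette from the grey drainer on edge in the rack's empty slot, the one with the yellow tag, and let go of it. Then take the red-headed key from the key block, push it fully home into the red-ringed lock on the rack's post, easing it past the stiff wafers inside, turn it a quarter turn clockwise as seen from above against its spring, and finish still gripping it turned like that, so that the bolt stays drawn in and I can shut the gate. Leave the gate standing open, and do not disturb the other cassettes, the other keys, the timer or the mill.

Things in the scene. Friction and masses are not known exactly. Their poses are not given: they have to be found in the camera images.
- rack: Lockable rack for slicer cassettes, fixed. Steel base 204 x 200 x 8 mm; origin on its underside; x from the lock post (robot side) to the gate at the back, z up. Three slots along x, centred at x = 5, y = -54, 0, +54 mm: white fins 13 mm apart, flared tops 51 mm above the freezer; 7 mm lips at x = -57 and +67. Two are occupied. Grey lock post 46 x 46 mm at x = -97 mm, y = 0, top 100 mm high.
- slot_tag: Small yellow tag clipped to the rack's base in front of the empty slot, fixed. Its origin is not on the tag but at the centre of the empty slot's floor (8 mm above the freezer); axes parallel to the rack's: x along the slot, y across it, z up.
- cassette_yellow: Yellow slicer cassette to put away: flat plastic frame round a blade plate, 110 mm long (its x), 10 mm thick (its y), 78 mm high (its z), about 0.14 kg. Origin at the centre of its underside. Starts on edge in a drainer slot, 6 mm above the freezer. Pinch the top 20 mm across the thickness. Either way round fits the rack.
- cassette_green: Green slicer cassette of the same size and frame, standing in another slot of the rack; stays there. Its near face is 44 mm or more from the centre of a neighbouring slot, so open the fingers only a little between them.
- cassette_blue: Blue slicer cassette of the same size and frame, standing in another slot of the rack; stays there.
- drainer: Grey plastic drainer 130 x 112 mm with a 12 mm rim, fixed; origin on its underside. Two slots along its x at y = -27 and +27 mm with fins up to 49 mm high; the yellow cassette stands in the one at y = +27 mm. Beyond it, right of the freezer, stands a black air blower 0.4 m high (x over 0.45 m, y under -0.36 m in the room): keep the arm clear of it on the way in.
- key_block: Wooden key block 46 x 150 x 36 mm, fixed; origin on its underside. Three keys stand in it blade down, in a row along its y (50 mm apart), their head's underside resting on its top, 36 mm above the freezer. Which key stands where varies.
- key_red: Red-headed key. Origin at the middle of the head's underside, z up through the head, blade pointing to -z. Head 10 mm thick along x, 30 mm wide along y, 28 mm high; steel blade 4 mm thick along x, 10 mm wide along y, 28 mm long, with a round tip. Weighs 30 g. Pinch the head across its thickness (along its x). Either way round fits the lock.
- key_white: White-headed key of the same shape in the key block; stays there.
- key_black: Black-headed key of the same shape in the key block; stays there.
- lock_face (a point): Centre of the brass lock face inside the red ring, 101 mm above the freezer; axes parallel to the rack's, not turning. Keyway down, 5.5 mm along x by 11.5 mm along y, bevelled mouth 11 x 17.6 mm: the key goes in with its 30 mm width along y, either way round. Fully home, the key's origin lies on this point. Two sprung wafers 13 and 21 mm down, +y side, resist the blade with 5 to 15 N.
- lock_plug (a joint): Turn of the lock's plug: 0 at rest, bolt out; grows clockwise seen from above to its stop at 1.571 rad. The wafers block it until the key is in past them. A spring turns it back (0.02 Nm at rest, 0.09 Nm at the stop); the blade has about 0.1 rad of play, so the gripper must turn a little further than the plug.
- lock_bolt (a joint): Bolt of the lock, on the post's side towards the slots: 0 fully out, grows as the key draws it in, 0.007 m at a quarter turn. The gate's tongue passes it from 0.0057 m on.
- rack_gate (a joint): Wire gate, 170 mm wide, hinged along the rack's back at x = +76 mm, 104 mm above the freezer: 0 standing open, leaning back behind the slots (top 255 mm above the freezer, 52 mm behind the hinge; a tongue in its middle points 45 mm forward again there), grows to 1.95 rad as it swings shut. Not to be touched: cross the rack from the robot's side.
- timer: Red and white kitchen twist timer, 68 mm across, 43 mm high, near the front on the left; a bystander.
- mill: Small steel-topped mill, 44 mm across, 90 mm high, near the front on the right; a bystander.

How it is judged:
On the way, in this order (a step that is already met when the one before it is completed fails the run):
1. the yellow cassette stands on edge in the tagged slot, down on its floor, and is let go (z of cassette_yellow in the frame of slot_tag between -0.005 and 0.005 m and horizontal distance between cassette_yellow and slot_tag below 0.014 m and angle between cassette_yellow's own z axis and vertical below 0.2 rad and contact force between the fingers and cassette_yellow below 0.1 N), for 0.2 s.
2. the red key is fully home in the lock (z of key_red in the frame of lock_face below 0.003 m and horizontal distance between key_red and lock_face below 0.004 m and angle between key_red's own z axis and vertical below 0.15 rad and value of joint lock_plug below 1 rad), for 0.1 s.
At the end, for the whole second after the job is handed in: Red key still gripped (over 1 N), fully home (within 3 mm of the face, 4 mm of the axis, upright), plug past 1.3 rad, bolt drawn in over 5.7 mm; yellow cassette let go, at rest and upright in the tagged slot (within 14 mm of its centre, 5 mm of its floor); gate open (under 0.3 rad) (value of joint lock_plug above 1.3 rad and value of joint lock_bolt above 0.0057 m and z of key_red in the frame of lock_face below 0.003 m and horizontal distance between key_red and lock_face below 0.004 m and angle between key_red's own z axis and vertical below 0.15 rad and contact force between the fingers and key_red above 1 N and z of cassette_yellow in the frame of slot_tag between -0.005 and 0.005 m and horizontal distance between cassette_yellow and slot_tag below 0.014 m and angle between cassette_yellow's own z axis and vertical below 0.2 rad and linear speed of cassette_yellow below 0.02 m/s and contact force between the arm and cassette_yellow below 0.1 N and value of joint rack_gate below 0.3 rad); the arm keeps its last pose, push and grip.
It fails at once if another cassette is disturbed (moved more than 15 mm or lifted out) (distance of any of cassette_green, cassette_blue from where it was at the start of the episode above 0.015 m).
It fails at once if another key is taken or disturbed (moved more than 12 mm) (distance of any of key_white, key_black from where it was at the start of the episode above 0.012 m).
It fails at once if the gate is swung over by more than 0.5 rad (value of joint rack_gate above 0.5 rad).
It fails at once if the timer or the mill is moved more than 30 mm (distance of any of timer, mill from where it was at the start of the episode above 0.03 m).
It also fails if it takes over 72 s, if anything falls off the work surface, if the arm or the gripper's body presses on something with over 40 N, if the wrist force passes 120 N, or if a joint passes its speed limit or range.

## Robot

A 6-joint arm with a two-finger parallel gripper is mounted at the origin on a cart in front of the work surface, level with it; the furniture and walls round the work are solid. World frame = base frame: x ahead of the robot, y to its left, z up, the work surface at z = 0. Lengths are in m, angles in rad, forces in N, time in s.
With the tool pointing down it reaches from about 0.3 to 0.775 m from the base axis. Payload 14.6 kg.
Tool frame: the origin (TCP) lies at the centre of the arm's flange, where the gripper is bolted on; the fingertips stand 199 mm ahead of it and the grasp point (between the pads) lies 180 mm ahead of it (tip_reach is the distance from the TCP to the fingertips, in m); z points along the fingers, y is the line along which they close (so a half turn about z gives the same grasp; the last joint's range is limited). The gripper opens to 94 mm and grips with 3 to 60 N. Pads are 16 mm wide; open, the fingers measure 119 mm over their backs; the gripper's body (75 mm by 177 mm) begins 78 mm behind the grasp point.
Start: joints at [-1.369, 0.3, 1.521, -0, 1.321, -0.067], TCP at [0.146, -0.53, 0.405] pointing down, gripper open.
Joint ranges: [-3.03, 3.03], [-0.79, 2.21], [0.23, 2.52], [-1.04, 4.18], [0, 3.07], [-2.55, 2.55]. Speed limits (rad/s): [2.22, 2.22, 2.57, 3.14, 3.14, 3.14].

## Interface

Orientations are given as a rotation vector (axis times angle).
In Python, from station import * gives the robot as it stands.
- The arm moves only by the tool play_rows, never from a script. Its argument "motion" is a list of rows, each an object of numbers: "x", "y", "z": the shift along the tool's x, y, z in mm; "wx", "wy", "wz": the turn, a rotation vector about the tool's x, y, z in degrees; "hand": the opening, from 0 (shut) to 1 (fully open). In form: [{"x": .., "y": .., "z": .., "wx": .., "wy": .., "wz": .., "hand": ..}, ...]. A call has exactly 8 rows; each row is the pose to reach, as a shift and turn from the pose commanded when the call began, along the tool's axes at that moment; what a row does not reach only later rows make up. A row lasts 1/8 s, in which the tool goes at most 62.5 mm and 10.7 degrees, less where a joint would pass 70% of its speed; a pose out of reach is approached as far as the arm can. A call with a gripper value outside its range is refused whole. The fingers move at their own pace and stop on an object; "force" is the grip in N (left out, the last holds). Time passes only in rows, so rows that repeat a pose let the fingers close, or fill a call up. It gives the time, the measured TCP pose, the force, the opening and the grip force at its end, in the units of the state.
- get_state(): the state, without advancing time (a new reading comes with each control period).
- read_camera(name): name is "scene" or "top" or "wrist"; returns the picture (480x640x3 uint8, red, green, blue); there is no depth.
- calibration(name): a dict with "mtx" (3x3 intrinsics, pixels), "T" (4x4, takes a point from camera to world coordinates). Camera axes: x right, y up, looking along -z (the intrinsics and any distortion apply to the point x, -y, -z); pixel columns grow to the right and rows downward; lengths in m; the calibration is good to about 2 mm. A picture is of the moment at which its call begins: read the wrist's pose just before it. calibration takes no time and is no camera call; for the wrist camera it gives the pose at the moment of the call.
- hand_in(): hands the job in; it is judged then, once.
The state is a dict: "time_s": time; "joint_positions": joint angles; "qvel": joint speeds; "joint_efforts": joint torques, N m; "tcp_pos": TCP position; "eef_rot": TCP orientation; "ft_force": force on the tool from outside, world axes, zero at the start; "moment": the same for the moment, N m; "opening": opening from 0.0 (shut) to 1.0 (fully open); "grip_force": force on a finger pad.
Only numpy, scipy, OpenCV 4.12 (cv2) and the standard library are available. Lean on these libraries where they do the work, as an engineer would, in place of code of your own. Each camera call takes 0.05 s, during which the arm holds its last target. There are 200 camera calls.

## Working session

There is one attempt and no reset: what is moved stays moved. The work goes in short steps, Python scripts to look and compute and a tool call to move; the robot and the scene stay as the last step left them, time stands still between calls to the robot, and variables do not carry over. Pictures are saved under pics/ and viewed, at most 11 in all, crops included, and the job is handed in when it is done.

Besides the shell and the picture viewer there is one more tool, called as name(argument=value, ...) on one line, values as JSON. play_rows: Moves the arm, as the interface text tells. Its arguments: {"type":"object","properties":{"motion":{"type":"array","items":{"type":"object","properties":{"x":{"type":"number"},"y":{"type":"number"},"z":{"type":"number"},"wx":{"type":"number"},"wy":{"type":"number"},"wz":{"type":"number"},"hand":{"type":"number"}}}},"force":{"type":"number"}},"required":["motion"]}

```bash
ls; mkdir -p pics; python3 - <<'E'
from station import *
import cv2,numpy as np
s=get_state();print(s)
for n in("scene","top"):
    im=read_camera(n);c=calibration(n);print(n,np.round(c["mtx"],1).tolist(),np.round(c["T"],4).tolist(),[k for k in c])
    cv2.imwrite(f"pics/{n}0.png",im[:,:,::-1])
E
```

```text
pics
{'time_s': 0.0, 'joint_positions': array([-1.36860223e+00,  3.00469621e-01,  1.52154597e+00,  2.24827349e-06,
        1.32068399e+00, -6.66174585e-02]), 'qvel': array([ 0.00133878,  0.00121762,  0.00051608, -0.00028627,  0.00027841,
        0.00192852]), 'joint_efforts': array([-3.67568151e-03, -5.31814563e+01, -3.52741063e+01,  7.06866989e-02,
        2.43681466e-02, -1.27103090e-04]), 'tcp_pos': array([ 0.14605545, -0.53022765,  0.40410187]), 'eef_rot': array([-3.11216459e+00, -4.20829168e-01,  1.14323807e-04]), 'ft_force': array([-0.11280658,  0.06522167,  0.64285718]), 'moment': array([-0.03015539, -0.03818124,  0.00529974]), 'grip_force': 0.0, 'opening': 0.9991954451215289}
scene [[447.8, 0.0, 317.0], [0.0, 447.8, 244.0], [0.0, 0.0, 1.0]] [[-0.8019, 0.3355, -0.4943, 0.088], [-0.5973, -0.4364, 0.6729, 0.5626], [0.0101, 0.8349, 0.5503, 0.6009], [0.0, 0.0, 0.0, 1.0]] ['mtx', 'T']
top [[522.4, 0.0, 320.6], [0.0, 522.4, 238.9], [0.0, 0.0, 1.0]] [[-0.0059, 0.9896, -0.1436, 0.3966], [-1.0, -0.0054, 0.0041, -0.0217], [0.0032, 0.1436, 0.9896, 1.0802], [0.0, 0.0, 0.0, 1.0]] ['mtx', 'T']
```

View pics/scene0.png

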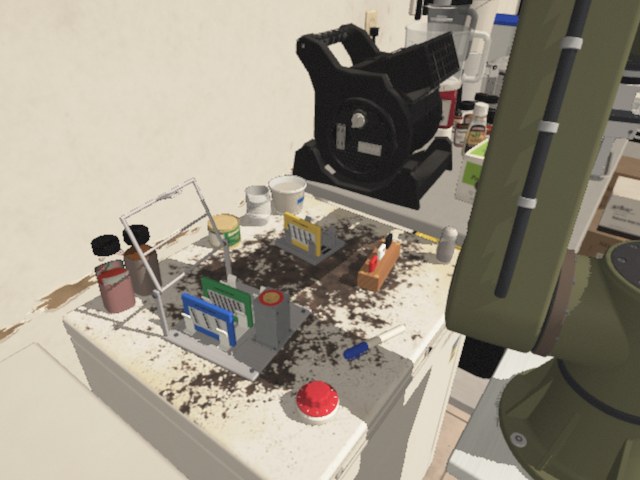

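View pics/top0.png

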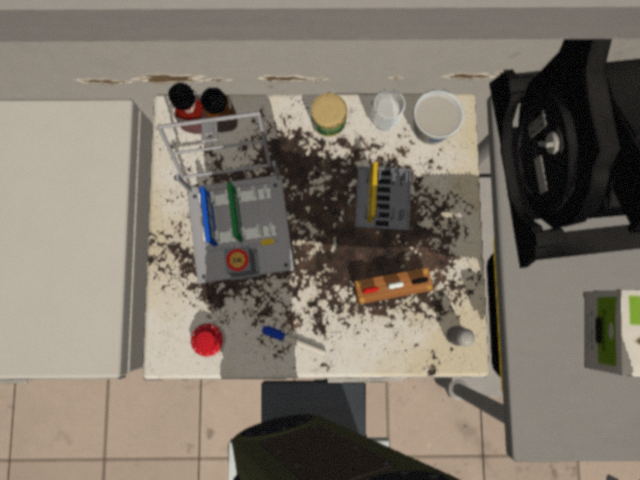

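The scene view shows the drainer, block, rack and post. The top view shows the yellow cassette at about (374,190), the red key at (370,289), the lock ring at (237,260), the green cassette at (235,210), the blue one at (208,215) and the tag at (267,241). The empty slot is therefore the rightmost one.

```bash
cat > h.py <<'E'
import numpy as np,cv2
from station import *
def ray(c,px):
    d=np.linalg.inv(c["mtx"])@np.array([px[0],px[1],1.]);d=c["T"][:3,:3]@(d*[1,-1,-1]);return c["T"][:3,3],d
def onz(c,px,z):
    o,d=ray(c,px);return o+d*(z-o[2])/d[2]
def proj(c,P):
    p=(np.linalg.inv(c["T"])@np.append(P,1))[:3]*[1,-1,-1];p=c["mtx"]@p;return p[:2]/p[2]
def tri(c1,p1,c2,p2):
    A=np.zeros((3,3));b=np.zeros(3)
    for c,p in((c1,p1),(c2,p2)):
        o,d=ray(c,p);d=d/np.linalg.norm(d);M=np.eye(3)-np.outer(d,d);A+=M;b+=M@o
    return np.linalg.solve(A,b)
def blobs(im,h0,h1,smin=120,vmin=60,amin=15,roi=None):
    v=cv2.cvtColor(im,cv2.COLOR_RGB2HSV)
    H=v[...,0];hm=(H>=h0)&(H<=h1) if h0<=h1 else (H>=h0)|(H<=h1)
    m=(hm&(v[...,1]>=smin)&(v[...,2]>=vmin)).astype(np.uint8)
    if roi: k=np.zeros_like(m);k[roi[1]:roi[3],roi[0]:roi[2]]=1;m*=k
    n,l,s,c=cv2.connectedComponentsWithStats(m)
    return [(int(s[i,4]),c[i].round(1).tolist(),np.round(cv2.boxPoints(cv2.minAreaRect(np.argwhere(l==i)[:,::-1].astype(np.float32))),1).tolist()) for i in range(1,n) if s[i,4]>=amin]
E
python3 - <<'E'
from h import *
for n in("scene","top"):
    im=cv2.imread(f"pics/{n}0.png")[:,:,::-1].copy()
    for nm,a in dict(red=(172,6),yel=(20,32),green=(55,85),blue=(100,125)).items():
        for b in blobs(im,*a,smin=150): print(n,nm,b) if b[0]<1500 else 0
E
```

```text
scene red (213, [448.7, 105.2], [[439.0, 91.0], [454.0, 91.0], [454.0, 127.0], [439.0, 127.0]])
scene red (103, [372.6, 263.3], [[369.0, 255.0], [376.0, 255.0], [376.0, 271.0], [369.0, 271.0]])
scene red (157, [110.1, 273.3], [[96.0999984741211, 275.6000061035156], [121.0, 262.5], [125.19999694824219, 270.29998779296875], [100.30000305175781, 283.3999938964844]])
scene red (119, [270.9, 297.8], [[259.0, 290.0], [282.0, 290.0], [282.0, 305.0], [259.0, 305.0]])
scene red (1053, [316.7, 398.5], [[297.0, 381.0], [336.0, 381.0], [336.0, 416.0], [297.0, 416.0]])
scene yel (372, [305.0, 228.3], [[278.1000061035156, 220.89999389648438], [292.79998779296875, 204.10000610351562], [332.3999938964844, 238.6999969482422], [317.6000061035156, 255.60000610351562]])
scene yel (65, [426.4, 236.5], [[414.79998779296875, 233.6999969482422], [415.70001220703125, 231.1999969482422], [438.6000061035156, 239.39999389648438], [437.70001220703125, 241.89999389648438]])
scene yel (52, [299.4, 244.8], [[291.0, 242.0], [292.20001220703125, 239.60000610351562], [308.20001220703125, 247.60000610351562], [307.0, 2
[... 1591 characters left out ...]
top yel (222, [496.9, 314.4], [[492.70001220703125, 254.10000610351562], [494.79998779296875, 254.0], [501.5, 375.0], [499.3999938964844, 375.1000061035156]])
top green (159, [232.7, 210.1], [[227.39999389648438, 183.1999969482422], [230.8000030517578, 182.8000030517578], [237.60000610351562, 234.89999389648438], [234.1999969482422, 235.39999389648438]])
top blue (312, [205.8, 215.2], [[198.5, 187.39999389648438], [206.89999389648438, 186.1999969482422], [215.10000610351562, 244.0], [206.6999969482422, 245.1999969482422]])
top blue (144, [272.9, 332.5], [[261.70001220703125, 332.8999938964844], [264.1000061035156, 325.70001220703125], [283.8999938964844, 332.29998779296875], [281.5, 339.5]])
```

```bash
python3 - <<'E'
from h import *
np.set_printoptions(precision=4,suppress=True)
s=calibration("scene");t=calibration("top")
print("lock tri",tri(s,(270.9,297.8),t,(237.3,260)),onz(t,(237.3,260),.101))
print("key tri",tri(s,(372.6,263.3),t,(369.8,289.7)),onz(t,(369.8,289.7),.06))
for a,b,z,n in (((371.5,221.1),(374.2,161.9),.084,"yel"),((235.9,235.1),(229.1,183),.086,"gr"),((210.9,244.6),(202.7,186.8),.086,"bl")):
    A=onz(t,a,z);B=onz(t,b,z);print(n,A,B,(A+B)/2,"yaw",np.degrees(np.arctan2(-(B-A)[0]*0+(B-A)[1],(B-A)[0])),np.linalg.norm(A-B))
print("tag",onz(t,(267.2,241.3),.012))
K=[onz(t,p,.064)for p in((369.8,289.7),(396,285.5),(420,280))];print(K)
L=onz(t,(237.3,260),.101)[:2]
print("timer",onz(t,(206.6,339.8),.02))
g=onz(t,(232.5,209),.086)
for y in (5,7,8,9):
    r=np.radians(y);R=np.array([[np.cos(r),-np.sin(r)],[np.sin(r),np.cos(r)]]);print(y,"empty",L+R@[102,-54],"mid",L+R@[102,0])
# scene ends of yellow top edge, drainer
E
```

```text
lock tri [0.5002 0.132  0.0993] [0.4993 0.1313 0.101 ]
key tri [ 0.4449 -0.1217  0.0512] [ 0.4441 -0.1211  0.06  ]
yel [ 0.5754 -0.1246  0.084 ] [ 0.6937 -0.1323  0.084 ] [ 0.6346 -0.1284  0.084 ] yaw -3.711576798434736 0.11862059495611922
gr [0.5491 0.1371 0.086 ] [0.652  0.1522 0.086 ] [0.6005 0.1447 0.086 ] yaw 8.316937804249289 0.10406140005930231
bl [0.5309 0.1848 0.086 ] [0.6447 0.2035 0.086 ] [0.5878 0.1941 0.086 ] yaw 9.345955890057073 0.1153336345624609
tag [0.5471 0.0842 0.012 ]
[array([ 0.4439, -0.1207,  0.064 ]), array([ 0.4518, -0.1717,  0.064 ]), array([ 0.4622, -0.2187,  0.064 ])]
timer [0.3483 0.2024 0.02  ]
5 empty [106.8176 -44.7734] mid [102.1112   9.0212]
7 empty [108.32   -41.0355] mid [101.739  12.562]
8 empty [109.022  -39.1475] mid [101.5067  14.3269]
9 empty [109.691  -37.2476] mid [101.2435  16.0876]
```

play_rows(motion=[{"x": 346, "y": -299, "z": 0, "wz": 19, "hand": 0.6}, {"x": 346, "y": -299, "z": 0, "wz": 19, "hand": 0.6}, {"x": 346, "y": -299, "z": 0, "wz": 19, "hand": 0.6}, {"x": 346, "y": -299, "z": 0, "wz": 19, "hand": 0.6}, {"x": 346, "y": -299, "z": 0, "wz": 19, "hand": 0.6}, {"x": 346, "y": -299, "z": 0, "wz": 19, "hand": 0.6}, {"x": 346, "y": -299, "z": 0, "wz": 19, "hand": 0.6}, {"x": 346, "y": -299, "z": 0, "wz": 19, "hand": 0.6}])

```text
$.motion[0]: bad value
```

play_rows(motion=[{"x": 346, "y": -299, "z": 0, "wx": 0, "wy": 0, "wz": 19, "hand": 0.6}, {"x": 346, "y": -299, "z": 0, "wx": 0, "wy": 0, "wz": 19, "hand": 0.6}, {"x": 346, "y": -299, "z": 0, "wx": 0, "wy": 0, "wz": 19, "hand": 0.6}, {"x": 346, "y": -299, "z": 0, "wx": 0, "wy": 0, "wz": 19, "hand": 0.6}, {"x": 346, "y": -299, "z": 0, "wx": 0, "wy": 0, "wz": 19, "hand": 0.6}, {"x": 346, "y": -299, "z": 0, "wx": 0, "wy": 0, "wz": 19, "hand": 0.6}, {"x": 346, "y": -299, "z": 0, "wx": 0, "wy": 0, "wz": 19, "hand": 0.6}, {"x": 346, "y": -299, "z": 0, "wx": 0, "wy": 0, "wz": 19, "hand": 0.6}])

```text
time_s: 1.1
tcp_pos: [0.4013, -0.1475, 0.4045]
eef_rot: [-3.14, 0.094, 0.0]
ft_force: [0.0, 0.1, -0.3]
opening: 0.595
grip_force: 0.0
```

```bash
cat >> h.py <<'E'
def snap(n,f):
    c=calibration(n);im=read_camera(n);cv2.imwrite(f"pics/{f}.png",im[:,:,::-1]);np.savez(f"pics/{f}.npz",**c);return c,im
def load(f): return dict(np.load(f"pics/{f}.npz")),cv2.imread(f"pics/{f}.png")[:,:,::-1].copy()
E
python3 - <<'E'
from h import *
np.set_printoptions(precision=4,suppress=True)
c,im=snap("wrist","w1");print(c["mtx"],c["T"],get_state()["tcp_pos"])
E
```

```text
[[420.3643   0.     324.8221]
 [  0.     420.3643 241.8454]
 [  0.       0.       1.    ]] [[-0.0607  0.9569  0.284   0.4835]
 [-0.9982 -0.0582 -0.0172 -0.1514]
 [ 0.     -0.2845  0.9587  0.3851]
 [ 0.      0.      0.      1.    ]] [ 0.4016 -0.1473  0.4044]
```

View pics/w1.png

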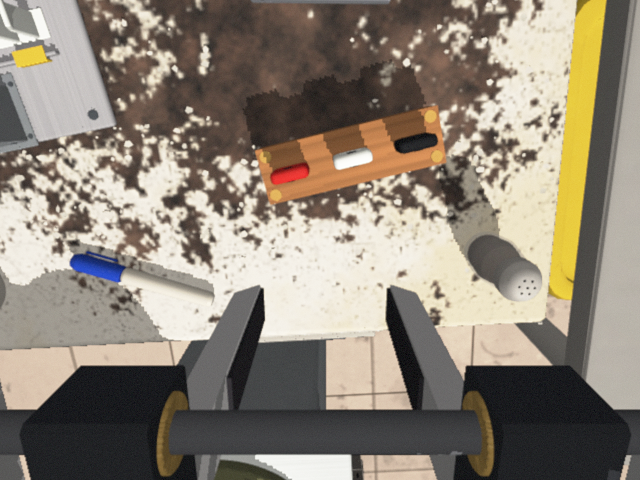

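play_rows(motion=[{"x": 148, "y": -28, "z": 40, "wx": 0, "wy": 0, "wz": 0, "hand": 0.5}, {"x": 148, "y": -28, "z": 40, "wx": 0, "wy": 0, "wz": 0, "hand": 0.5}, {"x": 148, "y": -28, "z": 40, "wx": 0, "wy": 0, "wz": 0, "hand": 0.5}, {"x": 148, "y": -28, "z": 40, "wx": 0, "wy": 0, "wz": 0, "hand": 0.5}, {"x": 148, "y": -28, "z": 40, "wx": 0, "wy": 0, "wz": 0, "hand": 0.5}, {"x": 148, "y": -28, "z": 40, "wx": 0, "wy": 0, "wz": 0, "hand": 0.5}, {"x": 148, "y": -28, "z": 40, "wx": 0, "wy": 0, "wz": 0, "hand": 0.5}, {"x": 148, "y": -28, "z": 40, "wx": 0, "wy": 0, "wz": 0, "hand": 0.5}])

```text
time_s: 2.15
tcp_pos: [0.5494, -0.1316, 0.365]
eef_rot: [3.14, -0.099, 0.001]
ft_force: [0.4, -0.7, 0.2]
opening: 0.501
grip_force: 0.0
```

```bash
python3 - <<'E'
from h import *
np.set_printoptions(precision=4,suppress=True)
c,im=snap("wrist","w2");print(c["T"],get_state()["tcp_pos"],get_state()["eef_rot"])
for b in blobs(im,18,34,smin=130,vmin=80,amin=60):print(b)
c1,i1=load("w1")
for b in blobs(i1,172,6,smin=150,amin=60):print("red w1",b)
for b in blobs(im,172,6,smin=150,amin=60):print("red",b)
E
```

```text
[[-0.0642  0.9569  0.2833  0.6317]
 [-0.9979 -0.0617 -0.0178 -0.1357]
 [ 0.0005 -0.2839  0.9589  0.3457]
 [ 0.      0.      0.      1.    ]] [ 0.5495 -0.1315  0.3649] [ 3.1399 -0.0988  0.0005]
(3188, [314.5, 96.0], [[306.0, 195.0], [306.0, 1.0], [323.0, 1.0], [323.0, 195.0]])
(7746, [610.4, 236.4], [[577.2999877929688, 385.70001220703125], [615.5999755859375, 90.0], [644.2000122070312, 93.69999694824219], [605.9000244140625, 389.3999938964844]])
(438, [62.8, 244.9], [[45.400001525878906, 241.10000610351562], [79.69999694824219, 234.3000030517578], [82.4000015258789, 248.10000610351562], [48.20000076293945, 255.0]])
(101, [459.9, 306.9], [[454.0, 302.0], [465.0, 302.0], [465.0, 312.0], [454.0, 312.0]])
(87, [295.9, 342.6], [[291.0, 338.0], [301.0, 338.0], [301.0, 347.0], [291.0, 347.0]])
(1060, [193.2, 434.4], [[179.89999389648438, 474.20001220703125], [188.10000610351562, 390.3999938964844], [210.5, 392.6000061035156], [202.3000030517578, 476.3999938964844]])
(1034, [456.4, 434.4], [[439.70001220703125, 392.5], [462.3999938964844, 390.70001220703125], [469.20001220703125, 474.3999938964844], [446.6000061035156, 476.29998779296875]])
red w1 (567, [289.6, 173.3], [[268.3999938964844, 170.1999969482422], [306.8999938964844, 161.1999969482422], [310.5, 176.39999389648438], [272.0, 185.5]])
red (909, [321.8, 364.7], [[299.5, 355.6000061035156], [337.70001220703125, 347.6000061035156], [343.1000061035156, 373.5], [305.0, 381.5]])
```

View pics/w2.png

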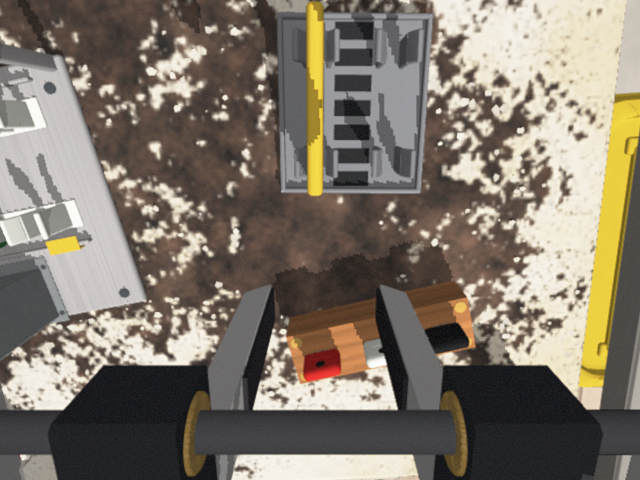

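The yellow bar runs from (315,2) to (315,195), parallel to the image column and so aligned with the tool. The tag is at (63,245) and the red key head at (322,365).

```bash
python3 - <<'E'
from h import *
np.set_printoptions(precision=4,suppress=True)
c,im=load("w2");c1,_=load("w1");t=calibration("top")
A=onz(c,(315.,195),.084);B=onz(c,(315,3),.084);print(A,B,"mid",(A+B)/2,np.linalg.norm(A-B))
print("tri near",tri(c,(315,195),t,(371.5,221.1)),"far",tri(c,(315,3),t,(374.2,161.9)))
print("tag",onz(c,(62.8,244.9),.01), tri(c,(62.8,244.9),t,(267.2,241.3)))
# red key long axis from w1 at z .064
a=onz(c1,(268.4+1.8,178),.064);b=onz(c1,(308.7,168.8),.064);print("key",onz(c1,(289.6,173.3),.062),a,b,np.degrees(np.arctan2(*(b-a)[1::-1])))
print("white",onz(c1,(353,159),.064),"black",onz(c1,(416,143),.064),"red tri",tri(c1,(289.6,173.3),t,(369.8,289.7)))
ct=onz(c1,(430,116),.036),onz(c1,(275,196),.036),onz(c1,(438,157),.036),onz(c1,(265,158),.036)
print("block dowels",ct,"mean",np.mean(ct,0))
E
```

```text
[ 0.5854 -0.1267  0.084 ] [ 0.6928 -0.1343  0.084 ] mid [ 0.6391 -0.1305  0.084 ] 0.10772434055440648
tri near [ 0.5804 -0.1266  0.0576] far [ 0.6961 -0.1338  0.0735]
tag [0.5439 0.0888 0.01  ] [0.5461 0.0835 0.0182]
key [ 0.444 -0.122  0.062] [ 0.4416 -0.1072  0.064 ] [ 0.4468 -0.137   0.064 ] -80.17594277636786
white [ 0.452  -0.1708  0.064 ] black [ 0.4609 -0.2181  0.064 ] red tri [ 0.4439 -0.1215  0.0586]
block dowels (array([ 0.4793, -0.235 ,  0.036 ]), array([ 0.4227, -0.1058,  0.036 ]), array([ 0.4467, -0.2419,  0.036 ]), array([ 0.4545, -0.1006,  0.036 ])) mean [ 0.4508 -0.1708  0.036 ]
```

play_rows(motion=[{"x": 50, "y": -4, "z": 0, "wx": 0, "wy": 0, "wz": 0, "hand": 0.5}, {"x": 88, "y": -7, "z": 0, "wx": 0, "wy": 0, "wz": 0, "hand": 0.5}, {"x": 88, "y": -7, "z": 30, "wx": 0, "wy": 0, "wz": 0, "hand": 0.5}, {"x": 88, "y": -7, "z": 65, "wx": 0, "wy": 0, "wz": 0, "hand": 0.5}, {"x": 88, "y": -7, "z": 95, "wx": 0, "wy": 0, "wz": 0, "hand": 0.5}, {"x": 88, "y": -7, "z": 108, "wx": 0, "wy": 0, "wz": 0, "hand": 0.5}, {"x": 88, "y": -7, "z": 108, "wx": 0, "wy": 0, "wz": 0, "hand": 0.5}, {"x": 88, "y": -7, "z": 108, "wx": 0, "wy": 0, "wz": 0, "hand": 0.4}])

```text
time_s: 3.2
tcp_pos: [0.6382, -0.1301, 0.2581]
eef_rot: [3.14, -0.099, 0.003]
ft_force: [-0.2, -0.3, 1.1]
opening: 0.427
grip_force: 0.0
```

play_rows(force=30, motion=[{"x": 0, "y": 0, "z": 0, "wx": 0, "wy": 0, "wz": 0, "hand": 0}, {"x": 0, "y": 0, "z": 0, "wx": 0, "wy": 0, "wz": 0, "hand": 0}, {"x": 0, "y": 0, "z": 0, "wx": 0, "wy": 0, "wz": 0, "hand": 0}, {"x": 0, "y": 0, "z": 0, "wx": 0, "wy": 0, "wz": 0, "hand": 0}, {"x": 0, "y": 0, "z": 0, "wx": 0, "wy": 0, "wz": 0, "hand": 0}, {"x": 0, "y": 0, "z": 0, "wx": 0, "wy": 0, "wz": 0, "hand": 0}, {"x": 0, "y": 0, "z": 0, "wx": 0, "wy": 0, "wz": 0, "hand": 0}, {"x": 0, "y": 0, "z": 0, "wx": 0, "wy": 0, "wz": 0, "hand": 0}])

```text
time_s: 4.2
tcp_pos: [0.638, -0.13, 0.2569]
eef_rot: [3.14, -0.099, 0.0]
ft_force: [-2.1, 0.9, 4.6]
opening: 0.107
grip_force: 30.0
```

play_rows(motion=[{"x": 0, "y": 0, "z": -30, "wx": 0, "wy": 0, "wz": 0, "hand": 0}, {"x": 0, "y": 0, "z": -85, "wx": 0, "wy": 0, "wz": 0, "hand": 0}, {"x": 0, "y": 0, "z": -143, "wx": 0, "wy": 0, "wz": 0, "hand": 0}, {"x": -33, "y": -53, "z": -143, "wx": 0, "wy": 0, "wz": -3, "hand": 0}, {"x": -66, "y": -106, "z": -143, "wx": 0, "wy": 0, "wz": -6, "hand": 0}, {"x": -99, "y": -160, "z": -143, "wx": 0, "wy": 0, "wz": -12, "hand": 0}, {"x": -132, "y": -215, "z": -143, "wx": 0, "wy": 0, "wz": -12, "hand": 0}, {"x": -132, "y": -215, "z": -143, "wx": 0, "wy": 0, "wz": -12, "hand": 0}])

```text
time_s: 5.2
tcp_pos: [0.5182, 0.0956, 0.3995]
eef_rot: [-3.132, -0.236, 0.001]
ft_force: [0.2, -1.0, -2.1]
opening: 0.107
grip_force: 30.0
```

```bash
sleep 0; python3 - <<'E'
from h import *
np.set_printoptions(precision=4,suppress=True)
c,im=snap("wrist","w3");s=get_state();print(s["tcp_pos"],s["eef_rot"],s["opening"],s["joint_positions"])
for n,z in((("lock"),.101),("slot",.008)):0
L=np.array([.4998,.1315]);r=np.radians(8.5);R=np.array([[np.cos(r),-np.sin(r)],[np.sin(r),np.cos(r)]])
for nm,p,z in(("lock",(0,0),.101),("floor",(102,-54),.008),("lipN",(40,-54),.015),("lipF",(164,-54),.015)):
    print(nm,proj(c,np.append(L+R@np.array(p)/1000,z)))
E
```

```text
[0.5191 0.0943 0.3995] [ 3.1327  0.2344 -0.0004] 0.10909822316411637 [ 0.1103  0.2542  1.5914 -0.0001  1.2962  1.5318]
lock [272.0791 258.9033]
floor [345.1381 108.8716]
lipN [344.4493 183.4425]
lipF [346.7224  26.003 ]
```

View pics/w3.png

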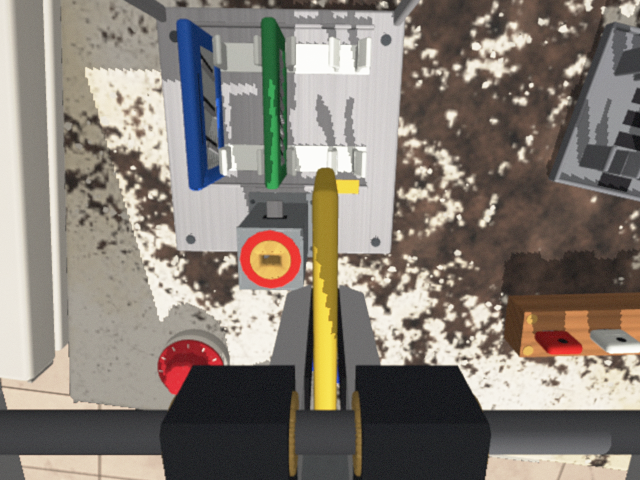

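The wrist view shows the lock at (270,259), about 2 px from the prediction. The tag is at (346,187), on the slot centreline I predicted at column 345. I'll zoom in on the empty slot.

```bash
python3 - <<'E'
from h import *
c,im=load("w3");k=im[25:200,220:400]
cv2.imwrite("pics/w3c.png",cv2.resize(k,None,fx=3.4,fy=3.4,interpolation=cv2.INTER_CUBIC)[:,:,::-1])
E
```

```text
(no output)
```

View pics/w3c.png

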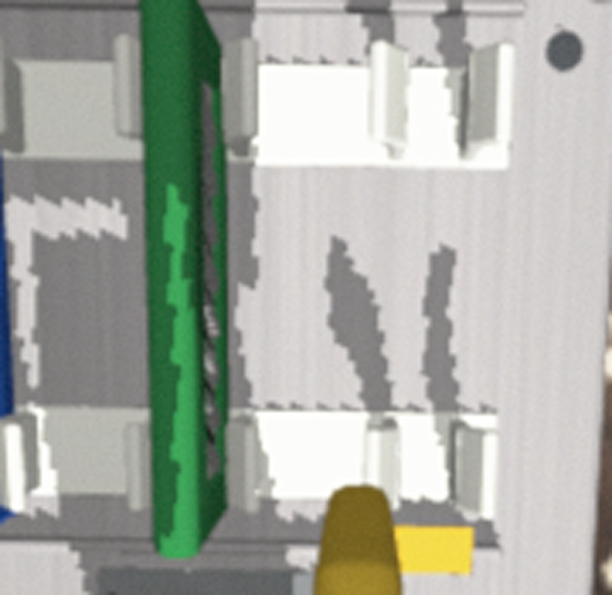

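```bash
python3 - <<'E'
from h import *
np.set_printoptions(precision=1,suppress=True)
c,im=load("w3")
for b in blobs(im,172,6,smin=150,amin=300):print("red",b)
for b in blobs(im,20,32,smin=150,amin=60):print("y",b[:2])
for yaw in(7.5,8.5,9.5):
  L=np.array([.4998,.1315]);r=np.radians(yaw);R=np.array([[np.cos(r),-np.sin(r)],[np.sin(r),np.cos(r)]])
  P=lambda p,z:proj(c,np.append(L+R@np.array(p)/1000,z))
  print(yaw,"corners FR",P((-5,-100),.008),"BR",P((199,-100),.008),"FL",P((-5,100),.008))
  for x in(60,144):print(" fin x",x,"base in",P((x,-47.5),.008),P((x,-60.5),.008),"top mid",P((x,-54),.051))
  print(" green top",P((47,0),.086),P((157,0),.086),"blue",P((47,54),.086),P((157,54),.086))
E
```

```text
red (1385, [270.1, 258.3], [[229.8000030517578, 265.79998779296875], [261.0, 219.0], [310.3999938964844, 251.89999389648438], [279.20001220703125, 298.79998779296875]])
red (825, [557.8, 342.4], [[535.0, 331.0], [581.0, 331.0], [581.0, 354.0], [535.0, 354.0]])
red (1832, [184.1, 362.1], [[148.39999389648438, 358.8999938964844], [199.39999389648438, 326.0], [223.8000030517578, 363.8999938964844], [172.8000030517578, 396.70001220703125]])
y (5927, [325.9, 284.8])
7.5 corners FR [393.4 233.2] BR [410.4 -19.1] FL [175.1 229.3]
 fin x 60 base in [338.2 160.3] [353.  160.6] top mid [348.2 166. ]
 fin x 144 base in [341.  56.] [356.9  56.3] top mid [352.2  47.9]
 green top [273.5 188.7] [270.7  14.8] blue [196.6 187.3] [184.7  13.1]
8.5 corners FR [393.6 231.3] BR [406.1 -21.7] FL [175.4 231.1]
 fin x 60 base in [337.  159.3] [351.9 159.4] top mid [346.9 164.7]
 fin x 144 base in [337.9  54.9] [353.9  54.9] top mid [348.8  46.4]
 green top [272.3 188.7] [266.3  14.8] blue [195.6 188.6] [180.4  14.7]
9.5 corners FR [393.8 229.5] BR [401.7 -24.3] FL [175.7 232.9]
 fin x 60 base in [335.8 158.4] [350.7 158.1] top mid [345.5 163.5]
 fin x 144 base in [334.9  53.8] [350.8  53.5] top mid [345.3  45. ]
 green top [271.2 188.7] [262.   14.8] blue [194.5 190. ] [176.3  16.4]
```

play_rows(motion=[{"x": 0, "y": 0, "z": 0, "wx": 0, "wy": 0, "wz": -10.5, "hand": 0}, {"x": 0, "y": 0, "z": 0, "wx": 0, "wy": 0, "wz": -21, "hand": 0}, {"x": 0, "y": 0, "z": 0, "wx": 0, "wy": 0, "wz": -31.5, "hand": 0}, {"x": 0, "y": 0, "z": 0, "wx": 0, "wy": 0, "wz": -42, "hand": 0}, {"x": 0, "y": 0, "z": 0, "wx": 0, "wy": 0, "wz": -52.5, "hand": 0}, {"x": 0, "y": 0, "z": 0, "wx": 0, "wy": 0, "wz": -63, "hand": 0}, {"x": 0, "y": 0, "z": 0, "wx": 0, "wy": 0, "wz": -73.5, "hand": 0}, {"x": 0, "y": 0, "z": 0, "wx": 0, "wy": 0, "wz": -84, "hand": 0}])

```text
time_s: 6.25
tcp_pos: [0.5204, 0.0916, 0.3991]
eef_rot: [-2.169, -2.272, 0.001]
ft_force: [-0.1, 0.6, -1.9]
opening: 0.103
grip_force: 30.0
```

play_rows(motion=[{"x": 0, "y": 0, "z": 0, "wx": 0, "wy": 0, "wz": -10.5, "hand": 0}, {"x": 0, "y": 0, "z": 0, "wx": 0, "wy": 0, "wz": -21, "hand": 0}, {"x": 0, "y": 0, "z": 0, "wx": 0, "wy": 0, "wz": -31.5, "hand": 0}, {"x": 0, "y": 0, "z": 0, "wx": 0, "wy": 0, "wz": -42, "hand": 0}, {"x": 0, "y": 0, "z": 0, "wx": 0, "wy": 0, "wz": -52.5, "hand": 0}, {"x": 0, "y": 0, "z": 0, "wx": 0, "wy": 0, "wz": -63, "hand": 0}, {"x": 0, "y": 0, "z": 0, "wx": 0, "wy": 0, "wz": -73.5, "hand": 0}, {"x": 0, "y": 0, "z": 0, "wx": 0, "wy": 0, "wz": -84, "hand": 0}])

```text
time_s: 7.25
tcp_pos: [0.5204, 0.0916, 0.3991]
eef_rot: [-0.092, -3.14, 0.001]
ft_force: [0.8, 0.1, -2.4]
opening: 0.104
grip_force: 30.0
```

```bash
cat >> h.py <<'E'
def to(x,y,z,yaw):
    s=get_state();R=cv2.Rodrigues(s["eef_rot"])[0]
    r=np.radians(yaw);X=np.array([np.cos(r),np.sin(r),0]);G=np.c_[X,np.cross([0,0,-1],X),[0,0,-1]]
    print("from",s["tcp_pos"].round(4),"yaw",np.degrees(np.arctan2(R[1,0],R[0,0])).round(2),"shift",(1000*R.T@(np.array([x,y,z])-s["tcp_pos"])).round(1),"turn",np.degrees(cv2.Rodrigues(R.T@G)[0].ravel()).round(1))
E
python3 -c "
from h import *
to(.608,.091,.39,187.8)"
```

```text
from [0.5204 0.0916 0.3991] yaw 176.65 shift [-87.5   4.5   9.1] turn [ -0.   -0.  -11.1]
```

play_rows(motion=[{"x": -44, "y": 2, "z": 0, "wx": 0, "wy": 0, "wz": -6, "hand": 0}, {"x": -87.5, "y": 4.5, "z": 0, "wx": 0, "wy": 0, "wz": -11, "hand": 0}, {"x": -87.5, "y": 4.5, "z": 20, "wx": 0, "wy": 0, "wz": -11, "hand": 0}, {"x": -87.5, "y": 4.5, "z": 50, "wx": 0, "wy": 0, "wz": -11, "hand": 0}, {"x": -87.5, "y": 4.5, "z": 69, "wx": 0, "wy": 0, "wz": -11, "hand": 0}, {"x": -87.5, "y": 4.5, "z": 69, "wx": 0, "wy": 0, "wz": -11, "hand": 0}, {"x": -87.5, "y": 4.5, "z": 69, "wx": 0, "wy": 0, "wz": -11, "hand": 0}, {"x": -87.5, "y": 4.5, "z": 69, "wx": 0, "wy": 0, "wz": -11, "hand": 0}])

```text
time_s: 8.25
tcp_pos: [0.6075, 0.0918, 0.3319]
eef_rot: [-0.203, 3.133, 0.0]
ft_force: [-0.7, -0.1, -0.7]
opening: 0.103
grip_force: 30.0
```

```bash
python3 - <<'E'
from h import *
c,im=snap("wrist","w4")
to(.608,.091,.32,187.8)
cv2.imwrite("pics/w4c.png",cv2.resize(im[0:300,180:480],None,fx=2,fy=2)[:,:,::-1])
E
```

```text
from [0.6074 0.0919 0.3317] yaw -172.6 shift [-0.5 -0.9 11.7] turn [-0.   0.1 -0.4]
```

View pics/w4c.png

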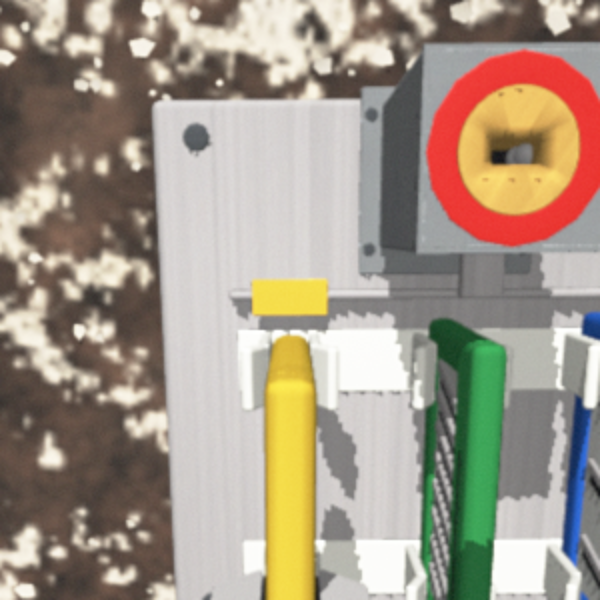

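The cassette sits centred over the slot: its foot is at crop column 290, the fins are at 245–265 and 315–338, and the tag is at 290. Lowering it now.

play_rows(motion=[{"x": -0.5, "y": 0, "z": 12, "wx": 0, "wy": 0, "wz": 0, "hand": 0}, {"x": -0.5, "y": 0, "z": 24, "wx": 0, "wy": 0, "wz": 0, "hand": 0}, {"x": -0.5, "y": 0, "z": 36, "wx": 0, "wy": 0, "wz": 0, "hand": 0}, {"x": -0.5, "y": 0, "z": 48, "wx": 0, "wy": 0, "wz": 0, "hand": 0}, {"x": -0.5, "y": 0, "z": 58, "wx": 0, "wy": 0, "wz": 0, "hand": 0}, {"x": -0.5, "y": 0, "z": 66, "wx": 0, "wy": 0, "wz": 0, "hand": 0}, {"x": -0.5, "y": 0, "z": 71, "wx": 0, "wy": 0, "wz": 0, "hand": 0}, {"x": -0.5, "y": 0, "z": 72, "wx": 0, "wy": 0, "wz": 0, "hand": 0}])

```text
time_s: 9.3
tcp_pos: [0.6079, 0.092, 0.2588]
eef_rot: [-0.203, 3.135, 0.0]
ft_force: [-2.9, -0.0, 4.1]
opening: 0.107
grip_force: 30.0
```

play_rows(motion=[{"x": 0, "y": 0, "z": 0, "wx": 0, "wy": 0, "wz": 0, "hand": 0.23}, {"x": 0, "y": 0, "z": 0, "wx": 0, "wy": 0, "wz": 0, "hand": 0.23}, {"x": 0, "y": 0, "z": 0, "wx": 0, "wy": 0, "wz": 0, "hand": 0.23}, {"x": 0, "y": 0, "z": 0, "wx": 0, "wy": 0, "wz": 0, "hand": 0.23}, {"x": 0, "y": 0, "z": 0, "wx": 0, "wy": 0, "wz": 0, "hand": 0.23}, {"x": 0, "y": 0, "z": 0, "wx": 0, "wy": 0, "wz": 0, "hand": 0.23}, {"x": 0, "y": 0, "z": 0, "wx": 0, "wy": 0, "wz": 0, "hand": 0.23}, {"x": 0, "y": 0, "z": 0, "wx": 0, "wy": 0, "wz": 0, "hand": 0.23}])

```text
time_s: 10.3
tcp_pos: [0.6078, 0.092, 0.2586]
eef_rot: [0.203, -3.135, 0.0]
ft_force: [0.3, 0.1, -0.5]
opening: 0.23
grip_force: 0.0
```

play_rows(motion=[{"x": 0, "y": 0, "z": -15, "wx": 0, "wy": 0, "wz": 0, "hand": 0.23}, {"x": 0, "y": 0, "z": -50, "wx": 0, "wy": 0, "wz": 0, "hand": 0.23}, {"x": 0, "y": 0, "z": -100, "wx": 0, "wy": 0, "wz": 0, "hand": 0.23}, {"x": 0, "y": 0, "z": -130, "wx": 0, "wy": 0, "wz": 0, "hand": 0.23}, {"x": 0, "y": 0, "z": -130, "wx": 0, "wy": 0, "wz": 8, "hand": 0.25}, {"x": 0, "y": 0, "z": -130, "wx": 0, "wy": 0, "wz": 16, "hand": 0.25}, {"x": 0, "y": 0, "z": -130, "wx": 0, "wy": 0, "wz": 16, "hand": 0.25}, {"x": 0, "y": 0, "z": -130, "wx": 0, "wy": 0, "wz": 16, "hand": 0.25}])

```text
time_s: 11.3
tcp_pos: [0.6078, 0.092, 0.3891]
eef_rot: [0.231, 3.133, 0.0]
ft_force: [0.4, 0.0, 0.2]
opening: 0.253
grip_force: 0.0
```

```bash
python3 - <<'E'
from h import *
np.set_printoptions(precision=4,suppress=True)
c,im=snap("top","top1")
for b in blobs(im,20,32,smin=150,amin=100,roi=(180,150,420,260)):print(b)
c3,i3=load("w3");c4,i4=load("w4")
P={}
for n,i in(("w3",i3),("w4",i4)):
    for b in blobs(i,172,6,smin=150,amin=300):
        print(n,b[:2])
p3=(270.1,258.3);p4=[b for b in blobs(i4,172,6,smin=150,amin=300)][0][1]
t=calibration("top")
print("lock tri w3w4",tri(c3,p3,c4,p4),onz(c3,p3,.101),onz(c4,p4,.101),onz(t,(237.3,260),.101))
to(.46,-.10,.36,98)
E
```

```text
w3 (1385, [270.1, 258.3])
w3 (825, [557.8, 342.4])
w3 (1832, [184.1, 362.1])
w4 (3612, [438.7, 73.2])
lock tri w3w4 [0.4979 0.1336 0.0955] [0.5    0.1329 0.101 ] [0.4984 0.1326 0.101 ] [0.4993 0.1313 0.101 ]
from [0.6078 0.092  0.389 ] yaw 171.55 shift [ 118.  -211.6   28.9] turn [ 0.   0.  73.5]
```

```bash
python3 - <<'E'
from h import *
to(.444,-.19,.34,99.8)
_,im=load("top1")
for b in blobs(im,18,34,smin=110,amin=40,roi=(180,130,440,260)):print(b)
E
```

```text
from [0.6078 0.092  0.389 ] yaw 171.55 shift [ 120.6 -303.    48.9] turn [ 0.   0.  71.7]
```

play_rows(motion=[{"x": 15, "y": -38, "z": 0, "wx": 0, "wy": 0, "wz": 9, "hand": 0.4}, {"x": 30, "y": -76, "z": 0, "wx": 0, "wy": 0, "wz": 18, "hand": 0.4}, {"x": 45, "y": -114, "z": 0, "wx": 0, "wy": 0, "wz": 27, "hand": 0.4}, {"x": 60, "y": -151, "z": 10, "wx": 0, "wy": 0, "wz": 36, "hand": 0.4}, {"x": 75, "y": -189, "z": 20, "wx": 0, "wy": 0, "wz": 45, "hand": 0.4}, {"x": 90, "y": -227, "z": 30, "wx": 0, "wy": 0, "wz": 54, "hand": 0.4}, {"x": 105, "y": -265, "z": 40, "wx": 0, "wy": 0, "wz": 63, "hand": 0.4}, {"x": 120.5, "y": -303, "z": 49, "wx": 0, "wy": 0, "wz": 71.7, "hand": 0.4}])

```text
time_s: 12.35
tcp_pos: [0.4426, -0.1907, 0.3396]
eef_rot: [2.029, 2.398, 0.0]
ft_force: [1.3, -0.1, 0.4]
opening: 0.402
grip_force: 0.0
```

```bash
python3 - <<'E'
from h import *
np.set_printoptions(precision=4,suppress=True)
t,im=snap("top","top2")
for b in blobs(im,18,34,smin=110,amin=40,roi=(180,130,440,260)):print("yel",b)
c,im=snap("wrist","w5");print(get_state()["tcp_pos"])
c1,_=load("w1")
for b in blobs(im,172,6,smin=140,amin=150):
    print("red",b); print(onz(c,b[1],.062),tri(c,b[1],c1,(289.6,173.3)))
    q=[onz(c,p,.064)[:2] for p in b[2]];print(np.array(q))
to(.444,-.122,.34,99.8)
E
```

```text
yel (466, [262.2, 214.2], [[254.3000030517578, 179.1999969482422], [266.6000061035156, 177.89999389648438], [273.5, 243.39999389648438], [261.20001220703125, 244.6999969482422]])
yel (59, [236.8, 256.8], [[231.0, 254.0], [243.0, 254.0], [243.0, 259.0], [231.0, 259.0]])
[ 0.4419 -0.1918  0.339 ]
red (862, [348.5, 140.1], [[339.0, 115.0], [357.0, 115.0], [357.0, 166.0], [339.0, 166.0]])
[ 0.4426 -0.121   0.062 ] [ 0.4431 -0.1213  0.054 ]
[[ 0.4346 -0.1078]
 [ 0.4449 -0.1061]
 [ 0.4501 -0.135 ]
 [ 0.4394 -0.1367]]
from [ 0.4419 -0.1918  0.339 ] yaw 99.41 shift [68.5 13.5 -0.9] turn [-0.1 -0.  -0.4]
```

View pics/w5.png

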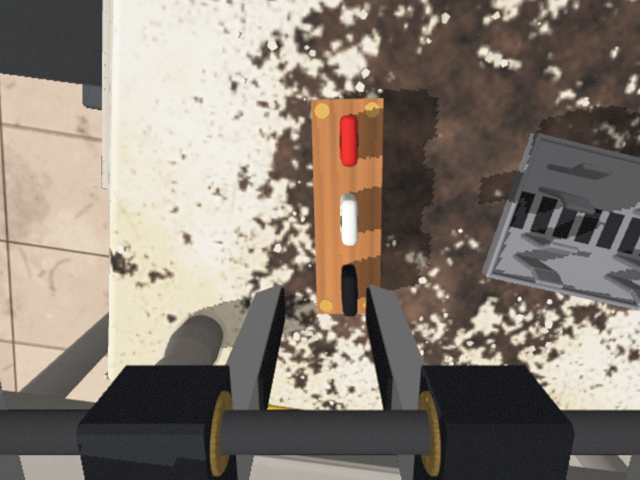

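The red head is at (348,140), aligned with the tool. Going down onto it.

play_rows(motion=[{"x": 40, "y": 7, "z": 0, "wx": 0, "wy": 0, "wz": 0, "hand": 0.35}, {"x": 69, "y": 12.5, "z": 10, "wx": 0, "wy": 0, "wz": 0, "hand": 0.35}, {"x": 69, "y": 12.5, "z": 35, "wx": 0, "wy": 0, "wz": 0, "hand": 0.35}, {"x": 69, "y": 12.5, "z": 60, "wx": 0, "wy": 0, "wz": 0, "hand": 0.35}, {"x": 69, "y": 12.5, "z": 80, "wx": 0, "wy": 0, "wz": 0, "hand": 0.35}, {"x": 69, "y": 12.5, "z": 92, "wx": 0, "wy": 0, "wz": 0, "hand": 0.35}, {"x": 69, "y": 12.5, "z": 98, "wx": 0, "wy": 0, "wz": 0, "hand": 0.35}, {"x": 69, "y": 12.5, "z": 98, "wx": 0, "wy": 0, "wz": 0, "hand": 0.35}])

```text
time_s: 13.45
tcp_pos: [0.4442, -0.1194, 0.2418]
eef_rot: [2.025, 2.402, 0.0]
ft_force: [-0.6, -0.3, 0.7]
opening: 0.355
grip_force: 0.0
```

play_rows(force=40, motion=[{"x": 0, "y": 0, "z": 0, "wx": 0, "wy": 0, "wz": 0, "hand": 0.2}, {"x": 0, "y": 0, "z": 0, "wx": 0, "wy": 0, "wz": 0, "hand": 0}, {"x": 0, "y": 0, "z": 0, "wx": 0, "wy": 0, "wz": 0, "hand": 0}, {"x": 0, "y": 0, "z": 0, "wx": 0, "wy": 0, "wz": 0, "hand": 0}, {"x": 0, "y": 0, "z": 0, "wx": 0, "wy": 0, "wz": 0, "hand": 0}, {"x": 0, "y": 0, "z": 0, "wx": 0, "wy": 0, "wz": 0, "hand": 0}, {"x": 0, "y": 0, "z": 0, "wx": 0, "wy": 0, "wz": 0, "hand": 0}, {"x": 0, "y": 0, "z": 0, "wx": 0, "wy": 0, "wz": 0, "hand": 0}])

```text
time_s: 14.45
tcp_pos: [0.4441, -0.1195, 0.2419]
eef_rot: [2.025, 2.401, 0.0]
ft_force: [-0.5, 0.2, 6.0]
opening: 0.103
grip_force: 40.0
```

play_rows(motion=[{"x": 0, "y": 0, "z": -20, "wx": 0, "wy": 0, "wz": 0, "hand": 0}, {"x": 0, "y": 0, "z": -50, "wx": 0, "wy": 0, "wz": 0, "hand": 0}, {"x": 0, "y": 0, "z": -90, "wx": 0, "wy": 0, "wz": 0, "hand": 0}, {"x": 0, "y": 0, "z": -130, "wx": 0, "wy": 0, "wz": 0, "hand": 0}, {"x": 0, "y": 0, "z": -135, "wx": 0, "wy": 0, "wz": 0, "hand": 0}, {"x": 0, "y": 0, "z": -135, "wx": 0, "wy": 0, "wz": 0, "hand": 0}, {"x": 0, "y": 0, "z": -135, "wx": 0, "wy": 0, "wz": 0, "hand": 0}, {"x": 0, "y": 0, "z": -135, "wx": 0, "wy": 0, "wz": 0, "hand": 0}])

```text
time_s: 15.45
tcp_pos: [0.4441, -0.1195, 0.3757]
eef_rot: [-2.025, -2.4, 0.001]
ft_force: [-0.3, 0.0, -0.4]
opening: 0.107
grip_force: 40.0
```

```bash
python3 - <<'E'
from h import *
np.set_printoptions(precision=4,suppress=True)
_,im=load("top2")
s=get_state();print(s["opening"],s["grip_force"])
to(.499,.1346,.366,97.8)
c,im=snap("wrist","w6")
for b in blobs(im,172,6,smin=140,amin=100):print("red",b)
E
```

```text
0.10656596141918824 39.999908208847046
from [ 0.4441 -0.1195  0.3757] yaw 99.7 shift [241.2  97.    9.8] turn [-0.1 -0.   1.9]
red (1833, [324.9, 318.2], [[313.0, 359.0], [313.0, 277.0], [337.0, 277.0], [337.0, 359.0]])
```

```bash
python3 - <<'E'
from h import *
np.set_printoptions(precision=1,suppress=True)
c,_=load("w6");s=get_state();R=cv2.Rodrigues(s["eef_rot"])[0]
for off in(-4,-3,-2,-1,0,1):
    print(off,[proj(c,s["tcp_pos"]+R@np.array([off+dx,0,z])/1000)[1] for dx in(-15,15) for z in(178,206)])
E
```

```text
-4 [np.float64(366.82930595821114), np.float64(334.66762805382666), np.float64(302.89947745803073), np.float64(277.9764537502855)]
-3 [np.float64(364.79505071714243), np.float64(332.8526136929416), np.float64(300.65997684499916), np.float64(276.0035015459889)]
-2 [np.float64(362.7544167006628), np.float64(331.0326450460446), np.float64(298.41310727193905), np.float64(274.0249340322704)]
-1 [np.float64(360.7073738589518), np.float64(329.2077018004907), np.float64(296.15883230814575), np.float64(272.04072720198275)]
0 [np.float64(358.6538919531434), np.float64(327.3777635324405), np.float64(293.89711528237603), np.float64(270.0508569109335)]
1 [np.float64(356.59394055383626), np.float64(325.5428097060974), np.float64(291.6279192808601), np.float64(268.05529887690454)]
```

play_rows(motion=[{"x": 50, "y": 20, "z": 0, "wx": 0, "wy": 0, "wz": 0, "hand": 0}, {"x": 100, "y": 40, "z": 0, "wx": 0, "wy": 0, "wz": 2, "hand": 0}, {"x": 150, "y": 60, "z": 0, "wx": 0, "wy": 0, "wz": 2, "hand": 0}, {"x": 195, "y": 78, "z": 0, "wx": 0, "wy": 0, "wz": 2, "hand": 0}, {"x": 230, "y": 92, "z": 0, "wx": 0, "wy": 0, "wz": 2, "hand": 0}, {"x": 241, "y": 97, "z": 5, "wx": 0, "wy": 0, "wz": 2, "hand": 0}, {"x": 241, "y": 97, "z": 10, "wx": 0, "wy": 0, "wz": 2, "hand": 0}, {"x": 241, "y": 97, "z": 10, "wx": 0, "wy": 0, "wz": 2, "hand": 0}])

```text
time_s: 16.5
tcp_pos: [0.499, 0.1333, 0.366]
eef_rot: [-2.068, -2.364, 0.002]
ft_force: [-1.3, 0.1, 0.9]
opening: 0.102
grip_force: 40.0
```

```bash
python3 - <<'E'
from h import *
np.set_printoptions(precision=4,suppress=True)
c,im=snap("wrist","w7")
to(.499,.1346,.34,97.8)
t,it=snap("top","top3")
for b in blobs(it,172,6,smin=140,amin=20,roi=(200,220,280,300)):print("top",b)
s=get_state();R=cv2.Rodrigues(s["eef_rot"])[0]
tip=s["tcp_pos"]+R@np.array([-1.5,0,234])/1000
print("tip px",proj(c,tip),"lock px",proj(c,[.4993,.1327,.101]))
cv2.imwrite("pics/w7c.png",cv2.resize(im[200:400,225:425],None,fx=3,fy=3,interpolation=cv2.INTER_CUBIC)[:,:,::-1])
E
```

```text
from [0.4991 0.1333 0.3665] yaw 97.63 shift [ 1.3  0.1 26.5] turn [-0.   0.  -0.2]
top (30, [246.2, 258.4], [[245.0, 254.0], [248.0, 254.0], [248.0, 263.0], [245.0, 263.0]])
tip px [326.6682 280.7361] lock px [326.8298 260.3943]
```

View pics/w7c.png

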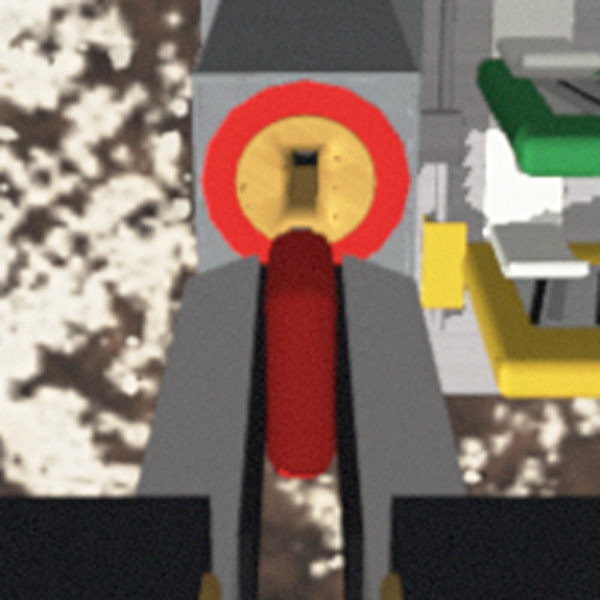

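The view shows the keyway at crop (305,182), where I predicted it, with the key head lined up at column 301. Correcting by about 1 mm and starting the insertion.

play_rows(force=55, motion=[{"x": 1.3, "y": 0.5, "z": 5, "wx": 0, "wy": 0, "wz": 0, "hand": 0}, {"x": 1.3, "y": 0.5, "z": 12, "wx": 0, "wy": 0, "wz": 0, "hand": 0}, {"x": 1.3, "y": 0.5, "z": 20, "wx": 0, "wy": 0, "wz": 0, "hand": 0}, {"x": 1.3, "y": 0.5, "z": 27, "wx": 0, "wy": 0, "wz": 0, "hand": 0}, {"x": 1.3, "y": 0.5, "z": 31, "wx": 0, "wy": 0, "wz": 0, "hand": 0}, {"x": 1.3, "y": 0.5, "z": 35, "wx": 0, "wy": 0, "wz": 0, "hand": 0}, {"x": 1.3, "y": 0.5, "z": 38, "wx": 0, "wy": 0, "wz": 0, "hand": 0}, {"x": 1.3, "y": 0.5, "z": 38, "wx": 0, "wy": 0, "wz": 0, "hand": 0}])

```text
time_s: 17.6
tcp_pos: [0.4994, 0.1357, 0.3285]
eef_rot: [-2.067, -2.366, 0.0]
ft_force: [1.5, -0.6, -0.9]
opening: 0.104
grip_force: 55.0
```

play_rows(motion=[{"x": -0.5, "y": 0, "z": 1.5, "wx": 0, "wy": 0, "wz": 0, "hand": 0}, {"x": -0.5, "y": 0, "z": 3, "wx": 0, "wy": 0, "wz": 0, "hand": 0}, {"x": -0.5, "y": 0, "z": 4.5, "wx": 0, "wy": 0, "wz": 0, "hand": 0}, {"x": -0.5, "y": 0, "z": 6, "wx": 0, "wy": 0, "wz": 0, "hand": 0}, {"x": -0.5, "y": 0, "z": 7.5, "wx": 0, "wy": 0, "wz": 0, "hand": 0}, {"x": -0.5, "y": 0, "z": 9, "wx": 0, "wy": 0, "wz": 0, "hand": 0}, {"x": -0.5, "y": 0, "z": 10.5, "wx": 0, "wy": 0, "wz": 0, "hand": 0}, {"x": -0.5, "y": 0, "z": 12, "wx": 0, "wy": 0, "wz": 0, "hand": 0}])

```text
time_s: 18.6
tcp_pos: [0.4995, 0.1351, 0.3166]
eef_rot: [2.067, 2.365, -0.0]
ft_force: [1.5, -4.9, 2.0]
opening: 0.105
grip_force: 55.0
```

play_rows(motion=[{"x": 0, "y": 0, "z": 1.2, "wx": 0, "wy": 0, "wz": 0, "hand": 0}, {"x": 0, "y": 0, "z": 2.4, "wx": 0, "wy": 0, "wz": 0, "hand": 0}, {"x": 0, "y": 0, "z": 3.6, "wx": 0, "wy": 0, "wz": 0, "hand": 0}, {"x": 0, "y": 0, "z": 4.8, "wx": 0, "wy": 0, "wz": 0, "hand": 0}, {"x": 0, "y": 0, "z": 6, "wx": 0, "wy": 0, "wz": 0, "hand": 0}, {"x": 0, "y": 0, "z": 7.4, "wx": 0, "wy": 0, "wz": 0, "hand": 0}, {"x": 0, "y": 0, "z": 8.8, "wx": 0, "wy": 0, "wz": 0, "hand": 0}, {"x": 0, "y": 0, "z": 10.2, "wx": 0, "wy": 0, "wz": 0, "hand": 0}])

```text
time_s: 19.6
tcp_pos: [0.4995, 0.1351, 0.3067]
eef_rot: [2.067, 2.365, -0.0]
ft_force: [-5.0, -6.7, 17.4]
opening: 0.1
grip_force: 55.0
```

play_rows(motion=[{"x": 0, "y": 0, "z": 0, "wx": 0, "wy": 0, "wz": 0, "hand": 0}, {"x": 0, "y": 0, "z": 0, "wx": 0, "wy": 0, "wz": 0, "hand": 0}, {"x": 0, "y": 0, "z": 0.5, "wx": 0, "wy": 0, "wz": 0, "hand": 0}, {"x": 0, "y": 0, "z": 0.5, "wx": 0, "wy": 0, "wz": 0, "hand": 0}, {"x": 0, "y": 0, "z": 1, "wx": 0, "wy": 0, "wz": 0, "hand": 0}, {"x": 0, "y": 0, "z": 1, "wx": 0, "wy": 0, "wz": 0, "hand": 0}, {"x": 0, "y": 0, "z": 1.2, "wx": 0, "wy": 0, "wz": 0, "hand": 0}, {"x": 0, "y": 0, "z": 1.2, "wx": 0, "wy": 0, "wz": 0, "hand": 0}])

```text
time_s: 20.6
tcp_pos: [0.4995, 0.1351, 0.3067]
eef_rot: [2.067, 2.365, 0.001]
ft_force: [-6.7, -7.2, 20.2]
opening: 0.1
grip_force: 55.0
```

```bash
python3 - <<'E'
from h import *
np.set_printoptions(precision=2,suppress=True)
c,im=snap("wrist","w8");s=get_state();R=cv2.Rodrigues(s["eef_rot"])[0]
for b in blobs(im,172,6,smin=140,amin=100):print("red",b)
for n in(6,7):
    _,i=load(f"w{n}");print(n,[b for b in blobs(i,172,6,smin=140,amin=100)][:2])
print(s["tcp_pos"]*1000,s["ft_force"],s["moment"])
cv2.imwrite("pics/w8c.png",cv2.resize(im[200:400,225:425],None,fx=3,fy=3,interpolation=cv2.INTER_CUBIC)[:,:,::-1])
E
```

```text
red (9257, [89.1, 109.2], [[17.0, 79.0], [108.5999984741211, 33.20000076293945], [161.39999389648438, 138.8000030517578], [69.80000305175781, 184.60000610351562]])
red (3102, [324.2, 301.1], [[261.3999938964844, 317.70001220703125], [313.6000061035156, 243.8000030517578], [379.20001220703125, 290.1000061035156], [327.0, 364.1000061035156]])
6 [(1833, [324.9, 318.2], [[313.0, 359.0], [313.0, 277.0], [337.0, 277.0], [337.0, 359.0]])]
7 [(6058, [134.5, 108.9], [[91.0, 64.0], [178.0, 64.0], [178.0, 154.0], [91.0, 154.0]]), (3400, [325.6, 288.4], [[285.70001220703125, 235.8000030517578], [352.0, 219.8000030517578], [382.3999938964844, 345.8999938964844], [316.1000061035156, 361.8999938964844]])]
[499.47 135.11 306.67] [-7.5  -7.73 19.76] [-1.69  1.2  -0.06]
```

View pics/w8c.png

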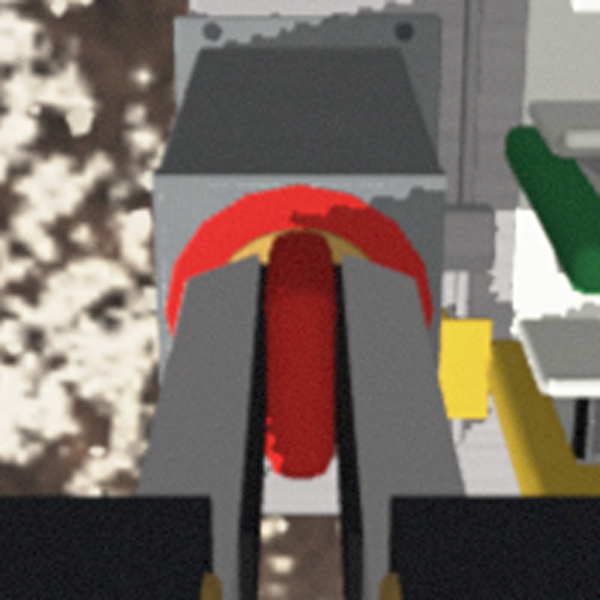

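The key sits about where it should be when home: estimated blade depth is 28 mm, and it slipped no more than about 1 mm in the grip. Turning about the key axis, in two stages.

play_rows(motion=[{"x": 0, "y": 0, "z": 0, "wx": 0, "wy": 0, "wz": 6, "hand": 0}, {"x": 0, "y": 0.1, "z": 0, "wx": 0, "wy": 0, "wz": 12, "hand": 0}, {"x": -0.1, "y": 0.3, "z": 0, "wx": 0, "wy": 0, "wz": 18, "hand": 0}, {"x": -0.2, "y": 0.5, "z": 0, "wx": 0, "wy": 0, "wz": 24, "hand": 0}, {"x": -0.2, "y": 0.7, "z": 0, "wx": 0, "wy": 0, "wz": 30, "hand": 0}, {"x": -0.3, "y": 0.8, "z": 0, "wx": 0, "wy": 0, "wz": 36, "hand": 0}, {"x": -0.5, "y": 0.9, "z": 0, "wx": 0, "wy": 0, "wz": 42, "hand": 0}, {"x": -0.6, "y": 1.0, "z": 0, "wx": 0, "wy": 0, "wz": 48, "hand": 0}])

```text
time_s: 21.65
tcp_pos: [0.5009, 0.1346, 0.3067]
eef_rot: [2.852, 1.315, 0.004]
ft_force: [0.4, -8.4, 16.3]
opening: 0.104
grip_force: 55.0
```

play_rows(motion=[{"x": 0, "y": 0.1, "z": 0, "wx": 0, "wy": 0, "wz": 6, "hand": 0}, {"x": 0, "y": 0.3, "z": 0, "wx": 0, "wy": 0, "wz": 12, "hand": 0}, {"x": -0.1, "y": 0.5, "z": 0, "wx": 0, "wy": 0, "wz": 18, "hand": 0}, {"x": -0.2, "y": 0.7, "z": 0, "wx": 0, "wy": 0, "wz": 24, "hand": 0}, {"x": -0.2, "y": 0.9, "z": 0, "wx": 0, "wy": 0, "wz": 30, "hand": 0}, {"x": -0.3, "y": 1.0, "z": 0, "wx": 0, "wy": 0, "wz": 36, "hand": 0}, {"x": -0.5, "y": 1.1, "z": 0, "wx": 0, "wy": 0, "wz": 42, "hand": 0}, {"x": -0.6, "y": 1.2, "z": 0, "wx": 0, "wy": 0, "wz": 46, "hand": 0}])

```text
time_s: 22.65
tcp_pos: [0.5017, 0.133, 0.3068]
eef_rot: [3.139, 0.097, 0.007]
ft_force: [4.8, -12.2, 14.2]
opening: 0.102
grip_force: 55.1
```

```bash
python3 - <<'E'
from h import *
np.set_printoptions(precision=2,suppress=True)
c,im=snap("wrist","w9");s=get_state()
to(.5,.13,.3,2)
for b in blobs(im,172,6,smin=140,amin=100):print("red",b)
print(s["ft_force"],s["moment"],s["grip_force"],s["opening"])
cv2.imwrite("pics/w9.png",im[:,:,::-1])
E
```

```text
from [0.5  0.13 0.31] yaw 3.35 shift [-2.   2.9  6.8] turn [ 0.1 -0.2  1.4]
red (1362, [329.0, 277.5], [[282.3999938964844, 306.0], [286.3999938964844, 257.3999938964844], [373.79998779296875, 264.6000061035156], [369.79998779296875, 313.20001220703125]])
red (1810, [324.9, 317.8], [[311.79998779296875, 277.20001220703125], [335.79998779296875, 276.79998779296875], [337.20001220703125, 358.79998779296875], [313.20001220703125, 359.29998779296875]])
[  3.99 -11.01  14.14] [-2.48 -0.69  0.09] 55.05240619182587 0.10076990781249363
```

View pics/w9.png

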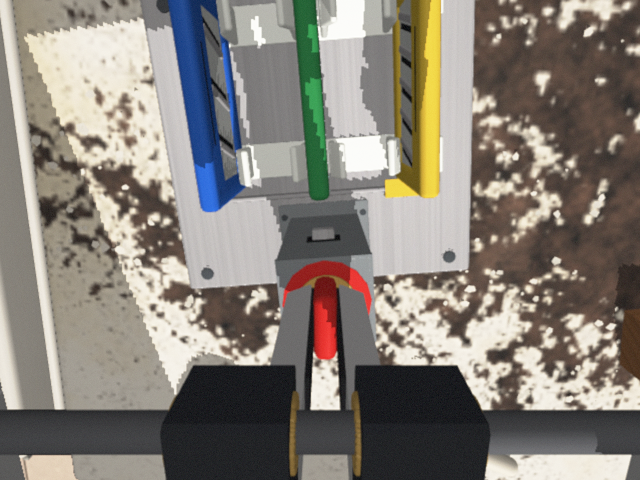

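The view shows the key turned and still gripped (head in the same rows as before), the bolt drawn back to a stub, and all three cassettes standing in their slots. The wrist torque of 0.09 Nm matches the spring at its stop, so I'm handing in.

```bash
python3 -c "
from station import *
print(hand_in())"
```

```text
the job is handed in; nothing more can be done
None
```

I handed the job in, but the station gave no verdict: the yellow cassette stands in the tagged slot, released, and the red key is home and held about 94° clockwise with the bolt drawn in; I never moved the gate or the other items.

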